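# Slide the saucepan across the drying slab and turn its handle in

### The arm

A 6-joint arm with a two-finger parallel gripper is mounted at the origin on the work surface. World frame = base frame: x ahead of the robot, y to its left, z up, the work surface at z = 0. Lengths are in m, angles in rad, forces in N, time in s.
With the tool pointing down it reaches from about 0.35 to 0.775 m from the base axis. Payload 5.5 kg.
Tool frame: the origin (TCP) lies between the finger pads, 19 mm behind the fingertips; this is the grasp point; z points along the fingers, y is the line along which they close (so a half turn about z gives the same grasp; the last joint's range is limited). The gripper opens to 85 mm and grips with 20 to 120 N. Pads are 22 mm wide; open, the fingers measure 114 mm over their backs; the gripper's body (76 mm by 85 mm) begins 54 mm behind the grasp point. The pads swing forward as they close: fully open they stand 13 mm farther back than shut.
Start: joints at [-1.297, 0.313, 0.046, 1.304, 0, 1.431], TCP at [0.231, -0.527, 0.25] pointing down, gripper open.
Joint ranges: [-2.76, 2.76], [-0.86, 1.69], [-1.03, 1.26], [-2.2, 2.34], [-1.47, 1.5], [-3.14, 3.14]. Speed limits (rad/s): [2.57, 2.57, 3.14, 3.14, 3.14, 3.14].

### API

Orientations are given as a unit quaternion [w, x, y, z].
In Python, from workcell import env gives the robot as it stands.
- The arm moves only by the shell command python3 -m jog 'ROWS' [FORCE]. ROWS is JSON, a list of rows, each a list of 5 numbers: the gripper's target within -1 to 1 (shut at 1, half-way at 0, fully open at -1), then the shift along the tool's x, y, z in m, then the turn about the tool's z in degrees. In form: [[fingers, tx, ty, tz, turn], ...]. A call has 1 to 5 rows; each row shifts and turns the commanded pose from where the row before left it, along the tool's axes as they then stand; what a row does not reach is not made up. A row lasts 1/12 s, in which the tool goes at most 41.7 mm and 7.16 degrees, less where a joint would pass 70% of its speed; a pose out of reach is approached as far as the arm can. A call is refused whole if a number of a shift passes 0.0417 or a number of a turn 7.16, either way. A call with a gripper value outside its range is refused whole. The fingers move at their own pace and stop on an object; FORCE is the grip in N (left out, the last holds). Time passes only in rows, so rows that do not move let the fingers close. It gives the time, the measured TCP pose, the force, the opening and the grip force at its end, in the units of the state.
- env.get_state(): the state, without advancing time (a new reading comes with each control period).
- env.read_camera(name): name is "side" or "top"; returns a dict with "img" (420x560x3 uint8, red, green, blue), "fov_y" (degrees; the focal length in pixels is half the picture's height over the tangent of half this angle, whatever the lens; pixels are square), "cx", "cy" (the principal point, pixels), "T" (4x4, takes a point from camera to world coordinates). Camera axes: x right, y up, looking along -z (the intrinsics and any distortion apply to the point x, -y, -z); pixel columns grow to the right and rows downward; lengths in m; the calibration is good to about 2 mm. A picture is of the moment at which its call begins. There is no depth.
- env.hand_in(): hands the job in; it is judged then, once.
The state is a dict: "clock": time; "joint_pos": joint angles; "qvel": joint speeds; "tau": joint torques, N m; "tcp_pos": TCP position; "orientation": TCP orientation; "wrist_force": force on the tool from outside, world axes, zero at the start; "ft_torque": the same for the moment, N m; "finger_gap": finger opening in m; "grip_force": force on a finger pad.
Only numpy, scipy, OpenCV 4.12 (cv2) and the standard library are available. Lean on these libraries where they do the work, as an engineer would, in place of code of your own. Each camera call takes 0.05 s, during which the arm holds its last target. There are 200 camera calls.

### The job

Pull the lidded saucepan by its long handle, sliding it without lifting or tipping, from the engraved ring it stands on to the middle of the empty ring, and let go of it there with the handle still sticking out over the slab's far long edge. Then take it afresh by the bar knob on its lid and turn it on the spot until the handle lies along the slab, pointing to the ring it came from, and let go. Leave the jar, the bowl and the timer where they are.

Things in the scene. Friction and masses are not known exactly. Their poses are not given: they have to be found in the camera images.
- slab: Fixed grey stone drying slab, 240 mm (its x, away from the robot) by 500 mm (its y, the long direction) by 12 mm thick, lying on the drainboard; origin at the centre of its underside, so its top is 12 mm above the origin. It may be turned by up to 0.2 rad.
- ring_from: The engraved circle (dark line, 160 mm across, flush, no step to feel) on which the saucepan stands at the start; origin at its centre on the slab's top. It may be the left or the right one of the two circles, which lie 230 to 260 mm apart along the slab's y.
- ring_to: The other, empty engraved circle, the same size, near the other end of the slab; origin at its centre on the slab's top. The saucepan's base must end in the middle of it.
- pan: Lidded steel saucepan, 0.4 to 0.7 kg, loose; its lid is locked on. Body 140 mm across, 80 mm high; lid rim 146 mm across up to 86 mm, crown at 88 mm. Origin at the centre of its underside; z up; x points out along the long handle. At the start x points away from the robot, within 0.3 rad of the slab's x. Slides on its flat base against some newtons of friction and stays where left.
- pan_handle: The saucepan's long straight handle, rigid part of it (same origin and axes as pan): a black plastic bar 18 mm wide and 20 mm high, level, from 90 to 200 mm out from the pan's centre, its mid-height 62 mm above the pan's underside.
- pan_knob: The bar knob on the lid, rigid part of the saucepan, it does not turn by itself (same origin and axes as pan): a black plastic bar upright on the centre of the lid, 56 mm long (along the handle's direction), 14 mm wide, from the lid (88 mm) to 120 mm above the pan's underside.
- handle_grip (a point): Point on the handle to grip, 140 mm out from the pan's centre and 62 mm above its underside.
- handle_end (a point): The outer end of the handle, 200 mm out from the pan's centre and 62 mm above its underside.
- knob_grip (a point): Point on the pan's axis 112 mm above its underside, inside the lid's knob; TCP height to grip the knob with the tool pointing down (fingertips then 5 mm clear of the lid).
- jar: Bystander: closed glass jar, 76 mm across, 120 mm high, loose, on the drainboard beside one end of the slab (it and the bowl may change sides); origin at the centre of its underside.
- bowl: Bystander: white ceramic bowl, 130 mm across, 60 mm high, loose, beside the slab's other end; origin at the centre of its underside.
- timer: Bystander: white plastic push-button timer, 70 by 70 by 31 mm, loose, on the drainboard beyond the right-hand (-y) end of the slab, towards its far corner; origin at the centre of its underside.

How it is judged:
By the outcome, as a careful person would: the job done as asked, in the order asked, and still so for the second after the job is handed in, with the robot touching nothing.
It also fails if it takes over 54 s, if anything falls off the work surface, if the arm or the gripper's body presses on something with over 40 N, if the wrist force passes 120 N, or if a joint passes its speed limit or range.

## Working session

There is one attempt and no reset: what is moved stays moved. The work goes in short steps, Python scripts to look and compute and a shell command to move; the robot and the scene stay as the last step left them, time stands still between calls to the robot, and variables do not carry over. Pictures are saved under pics/ and viewed, at most 12 in all, crops included, and the job is handed in when it is done.

```bash
ls; mkdir -p pics; python3 - <<'E'
from workcell import env
import cv2,numpy as np
for n in("top","side"):
    c=env.read_camera(n); cv2.imwrite(f"pics/{n}0.png",c["img"][:,:,::-1])
    print(n,{k:(np.round(v,4).tolist() if k=='T' else v) for k,v in c.items() if k!="img"})
print(env.get_state())
E
```

```text
pics
top {'fov_y': 42.36061583684091, 'cx': 280.455049039005, 'cy': 210.2599240604287, 'T': [[0.012, 0.9951, -0.0984, 0.4026], [-0.9999, 0.0123, 0.0026, 0.0055], [0.0038, 0.0984, 0.9951, 1.6885], [0.0, 0.0, 0.0, 1.0]]}
side {'fov_y': 54.58525745764164, 'cx': 279.76078423088654, 'cy': 204.948855162376, 'T': [[-0.9219, 0.228, -0.3133, 0.1537], [-0.3871, -0.5086, 0.7691, 1.0997], [0.016, 0.8303, 0.5571, 0.898], [0.0, 0.0, 0.0, 1.0]]}
{'clock': 0.1, 'joint_pos': array([-1.29659117e+00,  3.13930022e-01,  4.51074660e-02,  1.30358739e+00,
        2.12205536e-06,  1.43123264e+00]), 'qvel': array([-2.51496755e-04, -4.87202717e-04,  2.76498950e-03, -1.75088919e-03,
        1.49081660e-03,  1.32039643e-05]), 'tau': array([ 2.24459465e-03, -4.81726170e+01,  2.99243295e+01,  1.27443546e-02,
       -1.20474988e-04, -1.18691510e-06]), 'tcp_pos': array([ 0.23108432, -0.52607135,  0.2492014 ]), 'orientation': array([-8.05054319e-04,  9.78675322e-01,  2.05411691e-01, -5.32154349e-05]), 'wrist_force': array([-0.0296536 ,  0.17734082, -0.54743833]), 'ft_torque': array([-0.02787415,  0.01063316, -0.01060668]), 'grip_force': 0.0, 'finger_gap': 0.08554165390969033}
```

View pics/top0.png

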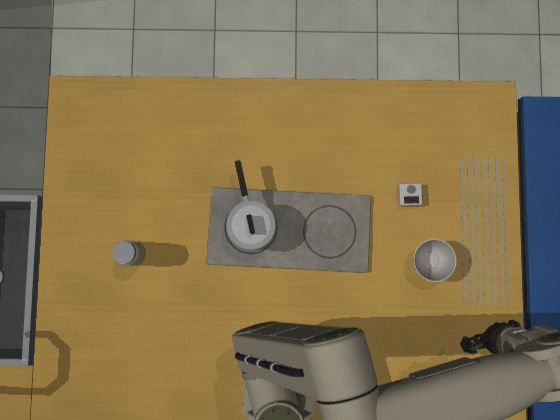

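View pics/side0.png

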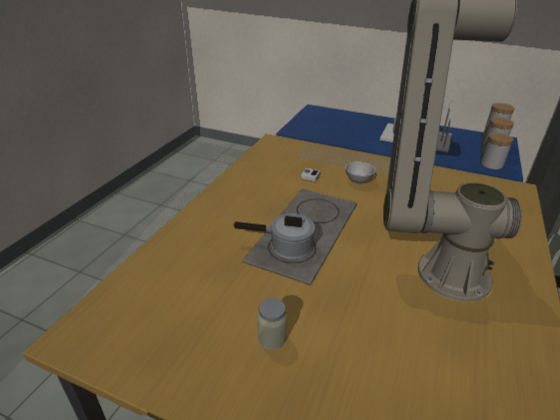

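```bash
cat > h.py <<'E'
from workcell import env
import cv2,numpy as np
from scipy.optimize import minimize
from scipy.ndimage import map_coordinates
def f(c): return c["img"].shape[0]/2/np.tan(np.radians(c["fov_y"]/2))
def ray(c,u,v,z):
    d=c["T"][:3,:3]@np.array([(u-c["cx"])/f(c),-(v-c["cy"])/f(c),-1]); o=c["T"][:3,3]
    return o+d*(z-o[2])/d[2]
def proj(c,P):
    p=(np.atleast_2d(P)-c["T"][:3,3])@c["T"][:3,:3]
    return np.c_[c["cx"]+f(c)*p[:,0]/-p[:,2], c["cy"]+f(c)*p[:,1]/p[:,2]]
def circ(x,y,z,r,n=180):
    a=np.linspace(0,2*np.pi,n); return np.c_[x+r*np.cos(a),y+r*np.sin(a),0*a+z]
def samp(g,uv): return map_coordinates(g,[uv[:,1],uv[:,0]],order=1,mode='nearest')
def ring(c,x,y,z=.012,r=.08):
    g=cv2.cvtColor(c["img"],cv2.COLOR_RGB2GRAY).astype(float)
    def cost(p): # dark line relative to both neighbours
        s=lambda rr:samp(g,proj(c,circ(p[0],p[1],z,rr)))
        return np.clip(s(r)-.5*(s(r+.006)+s(r-.006)),-25,25).mean()
    G=[(cost((x+a,y+b)),x+a,y+b) for a in np.arange(-.02,.021,.002) for b in np.arange(-.02,.021,.002)]
    b=min(G); m=minimize(cost,b[1:],method="Nelder-Mead",options=dict(initial_simplex=[b[1:],(b[1]+.001,b[2]),(b[1],b[2]+.001)]))
    return m.x,m.fun
def handle(c,box,z,th=45):
    u0,v0,u1,v1=box; g=c["img"][v0:v1,u0:u1].max(2)
    n,l,s,_=cv2.connectedComponentsWithStats((g<th).astype(np.uint8))
    k=1+np.argmax(s[1:,4]); vs,us=np.where(l==k)
    P=np.array([ray(c,u+u0,v+v0,z)[:2] for u,v in zip(us,vs)])
    m=P.mean(0); e=np.linalg.svd(P-m)[2][0]; t=(P-m)@e
    return m,e,t.min(),t.max(),s[k]
E
python3 - <<'E'
from h import *
np.set_printoptions(precision=4,suppress=True)
T=env.read_camera("top");S=env.read_camera("side")
for n,u,v,z in [("c1",212,187,.012),("c2",371,196,.012),("c3",369,272,.012),("c4",207,264,.012),("ring",330,232,.012),("lid",250,226,.098),("knobtop",250,224,.132),("end",238,161,.084),("jar",126,252,.12),("bowl",435,260,.06),("timer",411,195,.031)]: print(n,ray(T,u,v,z))
r=ray(T,330,232,.012); print("ring top",ring(T,*r[:2]),"side",ring(S,*r[:2]))
print(handle(T,(225,150,256,202),.084)); print(handle(S,(225,212,272,240),.084))
a=cv2.resize(T["img"][140:290,190:390,::-1],None,fx=4,fy=4,interpolation=cv2.INTER_CUBIC); cv2.imwrite("pics/crop.png",a)
E
```

```text
c1 [0.6386 0.2156 0.012 ]
c2 [ 0.6165 -0.2807  0.012 ]
c3 [ 0.3809 -0.2735  0.012 ]
c4 [0.3994 0.2251 0.012 ]
ring [ 0.5026 -0.1531  0.012 ]
lid [0.5122 0.0903 0.098 ]
knobtop [0.5157 0.0886 0.132 ]
end [0.7082 0.1305 0.084 ]
jar [0.4312 0.4452 0.12  ]
bowl [ 0.4196 -0.4635  0.06  ]
timer [ 0.6188 -0.4009  0.031 ]
ring top (array([ 0.5053, -0.1508]), np.float64(-24.9419497125076)) side (array([ 0.5064, -0.1503]), np.float64(-10.224001175850715))
(array([0.628, 0.115]), array([-0.97  , -0.2433]), np.float64(-0.024875505376610606), np.float64(0.021255790739524393), array([14, 29,  8, 16, 57], dtype=int32))
(array([0.6522, 0.134 ]), array([-0.9783, -0.2072]), np.float64(-0.0538381281127723), np.float64(0.05300826676637655), array([ 10,  10,  31,   9, 179], dtype=int32))
```

View pics/crop.png

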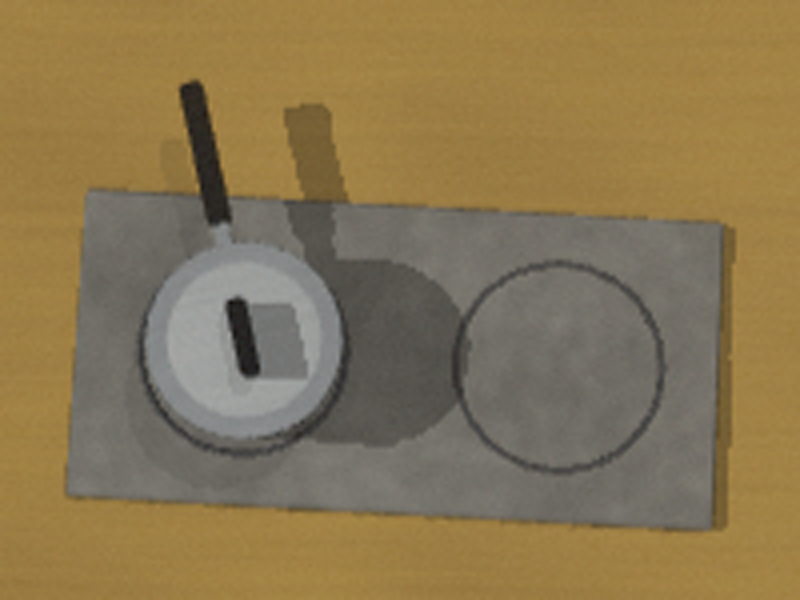

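```bash
python3 - <<'E'
from h import *
np.set_printoptions(precision=4,suppress=True)
T=env.read_camera("top");S=env.read_camera("side")
for c,b in((T,(225,150,256,202)),(S,(225,212,272,240))):
  for th in(60,75,85): print(th,handle(c,b,.084,th)[:4])
# model silhouette check: knob, handle corners
print(T["img"][178,236:248].max(1))
r=circ(.5155,.09,.012,.08)
print(ring(T,.5155,.09),ring(S,.5155,.09))
E
for i in 1 2 3 4; do python3 -m jog '[[-1,0,0,0,-7],[-1,0,0,0,-7],[-1,0,0,0,-7],[-1,0,0,0,-7],[-1,0,0,0,-7]]'; done | tail -1; python3 -m jog '[[-1,0,0,0,-7],[-1,0,0,0,-7],[-1,0,0,0,-7],[-1,0,0,0,-7],[-1,0,0,0,0]]'
```

```text
60 (array([0.6566, 0.121 ]), array([-0.974 , -0.2265]), np.float64(-0.053711983092078815), np.float64(0.051996547682679604))
75 (array([0.6556, 0.1209]), array([-0.9736, -0.2283]), np.float64(-0.054662750963973925), np.float64(0.05298231766448122))
85 (array([0.655 , 0.1207]), array([-0.9736, -0.2283]), np.float64(-0.05697036836661377), np.float64(0.05235592950726353))
60 (array([0.6521, 0.1343]), array([-0.9818, -0.1897]), np.float64(-0.055673940194836416), np.float64(0.05438337030381325))
75 (array([0.6473, 0.1348]), array([-0.9931, -0.117 ]), np.float64(-0.062259879757204775), np.float64(0.07394982259435731))
85 (array([0.6426, 0.1364]), array([-0.9984, -0.0572]), np.float64(-0.06690313404658678), np.float64(0.07935855704855407))
[145 155  71  47  47  44  49  45  96 160 159 161]
(array([0.5224, 0.0932]), np.float64(-15.956612930728003)) (array([0.5171, 0.0931]), np.float64(-10.123706262488785))
grip_force: 0.0
clock: 2.38
tcp_pos: [0.2312, -0.5264, 0.2499]
orientation: [-0.0, -0.104, 0.995, 0.0]
wrist_force: [-0.2, 0.6, 0.3]
finger_gap: 0.0852
grip_force: 0.0
```

```bash
for i in 1 2 3 4; do python3 -m jog '[[-1,-0.026,0.026,0,0],[-1,-0.026,0.026,0,0],[-1,-0.026,0.026,0,0],[-1,-0.026,0.026,0,0],[-1,-0.026,0.026,0,0]]'; done | tail -6; python3 -m jog '[[-1,-0.025,0.025,0,-1.2],[-1,0,0,0.02,0],[-1,0,0,0,0],[-1,0,0,0,0]]'
python3 - <<'E'
from h import *
S=env.read_camera("side");cv2.imwrite("pics/s1.png",S["img"][:,:,::-1])
s=env.get_state(); p,q=s["tcp_pos"],s["orientation"]
y=2*np.arctan2(q[2],q[1]); d=np.array([.651,.120])-p[:2]
print(p,y-np.pi,"tx,ty",d@[np.cos(y),np.sin(y)],d@[np.sin(y),-np.cos(y)],s["joint_pos"])
E
```

```text
clock: 4.05
tcp_pos: [0.6356, 0.09, 0.25]
orientation: [0.0, -0.1, 0.995, -0.0]
wrist_force: [0.4, -0.4, 1.1]
finger_gap: 0.0854
grip_force: 0.0
clock: 4.38
tcp_pos: [0.6531, 0.1179, 0.2283]
orientation: [-0.002, -0.112, 0.994, -0.0]
wrist_force: [-0.4, 0.4, -0.2]
finger_gap: 0.0853
grip_force: 0.0
[0.65338468 0.11729567 0.22952674] 0.2231722621492076 tx,ty 0.0017270029744121014 0.003165045164429894 [ 5.69951596e-02  4.99490528e-01  2.75306820e-01  1.34888330e+00
 -4.06370235e-04 -1.66176641e-01]
```

View pics/s1.png

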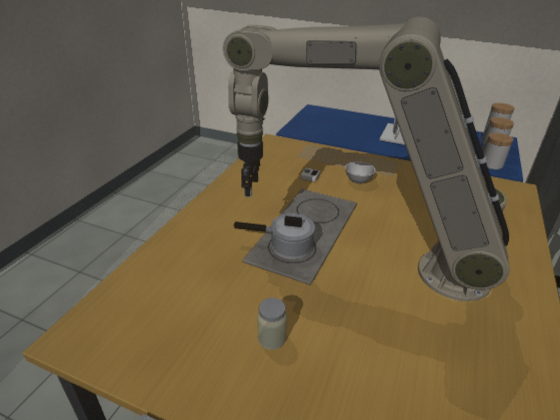

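```bash
python3 -m jog '[[-1,0.002,0.003,0.02,0],[-1,0,0,0.02,0],[-1,0,0,0.02,0],[-1,0,0,0.02,0],[-1,0,0,0.02,0]]' | tail -6;python3 -m jog '[[-1,0,0,0.02,0],[-1,0,0,0.02,0],[-1,0,0,0.0155,0],[-1,0,0,0,0],[-1,0,0,0,0]]'
python3 - <<'E'
from h import *
S=env.read_camera("side");T=env.read_camera("top")
a=cv2.resize(S["img"][170:270,190:340,::-1],None,fx=4,fy=4,interpolation=cv2.INTER_CUBIC);b=cv2.resize(T["img"][140:240,200:250,::-1],None,fx=4,fy=4);cv2.imwrite("pics/s2.png",np.hstack([a,b]))
E
```

```text
clock: 4.85
tcp_pos: [0.6517, 0.1187, 0.131]
orientation: [0.001, -0.111, 0.994, -0.0]
wrist_force: [0.6, 0.5, -0.4]
finger_gap: 0.0857
grip_force: 0.0
clock: 5.27
tcp_pos: [0.651, 0.119, 0.075]
orientation: [-0.001, -0.111, 0.994, -0.0]
wrist_force: [0.5, 0.2, 0.1]
finger_gap: 0.0851
grip_force: 0.0
```

View pics/s2.png

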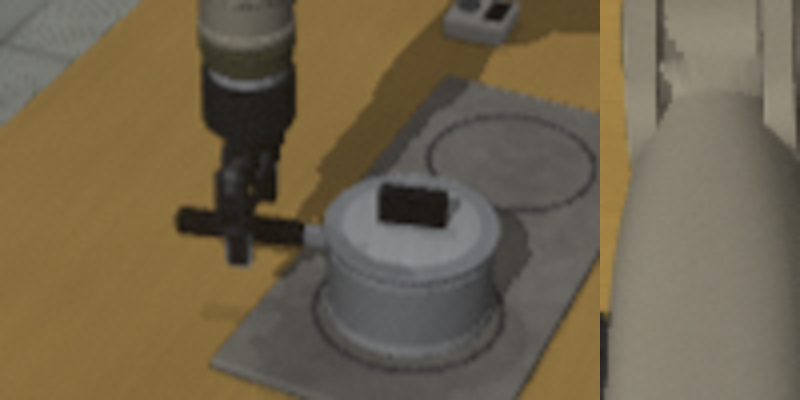

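The fingers straddle the handle mid-length (crop pixel ~(235,225)), and nothing else is touched. Closing.

```bash
python3 -m jog '[[1,0,0,0,0],[1,0,0,0,0],[1,0,0,0,0],[1,0,0,0,0],[1,0,0,0,0]]' 60; python3 -m jog '[[1,0,0,0,0],[1,0,0,0,0],[1,0,0,0,0],[1,0,0,0,0]]'
python3 - <<'E'
from h import *
s=env.get_state(); p,q=s["tcp_pos"],s["orientation"]; y=2*np.arctan2(q[2],q[1])
for w in (.2295,):
  t=np.array([.5053,-.1508])+.14*np.array([np.cos(w),np.sin(w)]); d=t-p[:2]
  print(p,t,y-np.pi,"tx,ty",d@[np.cos(y),np.sin(y)],d@[np.sin(y),-np.cos(y)])
E
```

```text
clock: 5.78
tcp_pos: [0.6518, 0.1203, 0.0748]
orientation: [0.0, -0.112, 0.994, -0.0]
wrist_force: [0.2, -0.7, 0.5]
finger_gap: 0.0255
grip_force: 0.0
clock: 6.12
tcp_pos: [0.6518, 0.1202, 0.0748]
orientation: [0.0, -0.112, 0.994, -0.0]
wrist_force: [0.2, -0.7, 3.3]
finger_gap: 0.017
grip_force: 61.7
[0.65183646 0.12020796 0.07478908] [ 0.64162924 -0.11895131] 0.22542273885191166 tx,ty 0.063405483581963 -0.2308269633193294
```

```bash
python3 -m jog '[[1,0.001,-0.003,0,0],[1,0.002,-0.006,0,0],[1,0.002,-0.008,0,0],[1,0.002,-0.008,0,0],[1,0.002,-0.008,0,0]]'; for i in 1 2 3 4; do python3 -m jog '[[1,0.0022,-0.008,0,0],[1,0.0022,-0.008,0,0],[1,0.0022,-0.008,0,0],[1,0.0022,-0.008,0,0],[1,0.0022,-0.008,0,0]]'; done | grep -E "tcp|wrist|gap"
python3 - <<'E'
from h import *
np.set_printoptions(precision=4,suppress=True)
s=env.get_state(); p,q=s["tcp_pos"],s["orientation"]; y=2*np.arctan2(q[2],q[1])
d=np.array([.6416,-.1190])-p[:2]
print(p,y-np.pi,"tx,ty",d@[np.cos(y),np.sin(y)],d@[np.sin(y),-np.cos(y)],s["wrist_force"],s["ft_torque"])
E
```

```text
clock: 6.53
tcp_pos: [0.6503, 0.087, 0.0748]
orientation: [0.0, -0.113, 0.994, 0.001]
wrist_force: [0.4, 5.2, 3.2]
finger_gap: 0.0169
grip_force: 61.7
tcp_pos: [0.6485, 0.0454, 0.0748]
wrist_force: [0.2, 5.6, 3.6]
finger_gap: 0.017
tcp_pos: [0.6467, 0.004, 0.0748]
wrist_force: [0.5, 5.8, 3.8]
finger_gap: 0.0169
tcp_pos: [0.6449, -0.0374, 0.0748]
wrist_force: [0.9, 4.6, 3.8]
finger_gap: 0.0171
tcp_pos: [0.643, -0.0788, 0.0747]
wrist_force: [-0.2, 5.9, 4.4]
finger_gap: 0.0173
[ 0.643  -0.0788  0.0747] 0.22544852104089674 tx,ty 0.010371430955985547 -0.03890852382220063 [-0.1754  5.8747  4.4145] [ 0.9711  0.0682 -0.4474]
```

```bash
python3 -m jog '[[1,0.0022,-0.008,0,0],[1,0.0022,-0.008,0,0],[1,0.0022,-0.008,0,0],[1,0.0022,-0.008,0,0],[1,0.0015,-0.0065,0,0]]' >/dev/null;  python3 -m jog '[[1,0,0,0,0],[1,0,0,0,0],[1,0,0,0,0]]'
python3 - <<'E'
from h import *
np.set_printoptions(precision=4,suppress=True)
S=env.read_camera("side");T=env.read_camera("top")
a=cv2.resize(S["img"][150:290,190:370,::-1],None,fx=4,fy=4,interpolation=cv2.INTER_CUBIC)
for c,z,r,col in((S,.012,.08,(0,0,255)),(S,.012,.07,(0,255,0)),(S,.098,.073,(255,0,0))):
  uv=proj(c,circ(.5058,-.1505,z,r,60)); 
  for u,v in uv: cv2.circle(a,(int((u-190+.5)*4),int((v-150+.5)*4)),1,col,-1)
cv2.imwrite("pics/s3.png",a)
E
```

```text
clock: 8.87
tcp_pos: [0.6414, -0.1198, 0.0746]
orientation: [-0.0, -0.112, 0.994, -0.0]
wrist_force: [-1.6, -1.2, 3.8]
finger_gap: 0.017
grip_force: 61.8
```

View pics/s3.png

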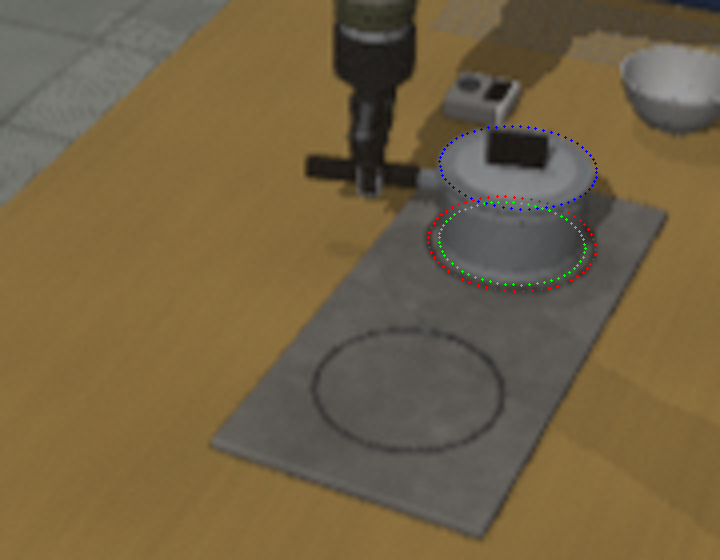

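```bash
python3 -m jog '[[-1,0,0,0,0],[-1,0,0,0,0],[-1,0,0,0,0],[-1,0,0,0,0],[-1,0,0,0,0]]' >/dev/null; python3 -m jog '[[-1,0,0,0,0],[-1,0,0,0,0],[-1,0,0,0,0],[-1,0,0,0,0],[-1,0,0,-0.01,0]]'|grep -E "wrist|gap"
for i in 1 2; do python3 -m jog '[[-1,0,0,-0.02,0],[-1,0,0,-0.02,0],[-1,0,0,-0.02,0],[-1,0,0,-0.02,0],[-1,0,0,-0.02,0]]'; done | grep -E "tcp"
for i in 1 2 3; do python3 -m jog '[[-1,0,0.025,0,0],[-1,0,0.025,0,0],[-1,0,0.025,0,0],[-1,0,0.025,0,0],[-1,0,0.025,0,0]]'; done | grep -E "tcp"
python3 -m jog '[[-1,0,0,0,0],[-1,0,0,0,0]]'|grep -E "tcp|orie"
python3 - <<'E'
from h import *
np.set_printoptions(precision=4,suppress=True)
S=env.read_camera("side");T=env.read_camera("top")
print("from side",ring(S,.517,.093))
u,v=proj(T,[.6416+.003,-.119,.084])[0].astype(int); b=(u-25,v-30,u+25,v+22);print(u,v)
for th in(60,75): print(handle(T,b,.084,th)[:4])
a=cv2.resize(T["img"][140:290,240:420,::-1],None,fx=4,fy=4,interpolation=cv2.INTER_CUBIC)
for z,r,col in((.012,.08,(0,0,255)),(.098,.073,(255,0,0))):
  for u,v in proj(T,circ(.5053,-.1508,z,r,40)): cv2.circle(a,(int((u-240+.5)*4),int((v-140+.5)*4)),1,col,-1)
cv2.imwrite("pics/t4.png",a)
E
```

```text
wrist_force: [-0.6, -0.1, -0.5]
finger_gap: 0.0855
tcp_pos: [0.6417, -0.1196, 0.1865]
tcp_pos: [0.6414, -0.1195, 0.2866]
tcp_pos: [0.6133, 0.0032, 0.2855]
tcp_pos: [0.5853, 0.1252, 0.2855]
tcp_pos: [0.5574, 0.2471, 0.2855]
tcp_pos: [0.5574, 0.2471, 0.2852]
orientation: [0.0, -0.114, 0.994, -0.0]
from side (array([0.517 , 0.0932]), np.float64(-16.519457665411196))
321 183
(array([ 0.6463, -0.1175]), array([-0.9744, -0.2247]), np.float64(-0.053856420640162224), np.float64(0.05207481740698314))
(array([ 0.6453, -0.1176]), array([-0.9744, -0.2249]), np.float64(-0.0548623530763625), np.float64(0.05209416043548026))
```

View pics/t4.png

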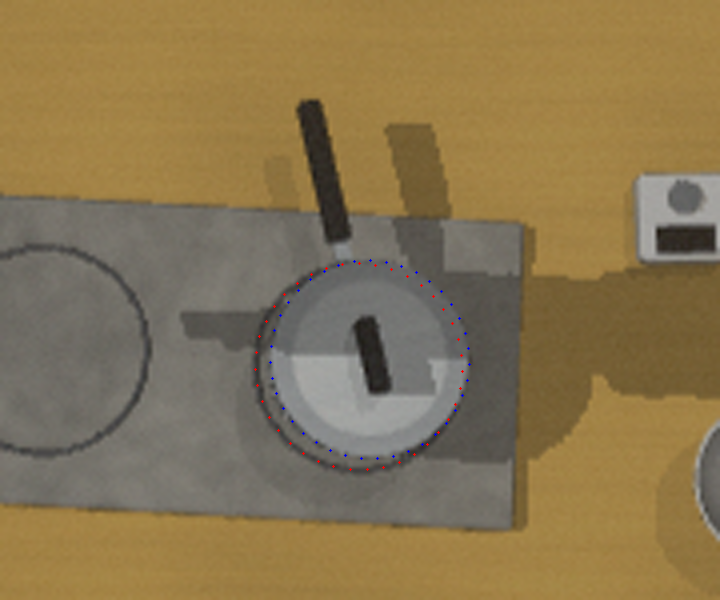

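```bash
for i in 1 2 3; do python3 -m jog '[[-1,0.0088,-0.0234,0,0],[-1,0.0088,-0.0234,0,0],[-1,0.0088,-0.0234,0,0],[-1,0.0088,-0.0234,0,0],[-1,0.0088,-0.0234,0,0]]'; done >/dev/null
python3 -m jog '[[-1,0.0088,-0.0234,0,0],[-1,0,0,0.02,0],[-1,0,0,0.02,0],[-1,0,0,0,0],[-1,0,0,0,0]]'|grep tcp
python3 - <<'E'
from h import *
np.set_printoptions(precision=4,suppress=True)
s=env.get_state(); p,q=s["tcp_pos"],s["orientation"]; y=2*np.arctan2(q[2],q[1])
d=np.array([.5047,-.1503])-p[:2]
print(p,y-np.pi,"tx,ty",d@[np.cos(y),np.sin(y)],d@[np.sin(y),-np.cos(y)],s["joint_pos"])
E
```

```text
tcp_pos: [0.5031, -0.1512, 0.244]
[ 0.5031 -0.1512  0.244 ] 0.22334506282609956 tx,ty -0.001778302386526421 0.00047602443904137674 [-0.4447  0.2205 -0.0923  1.2603 -0.0002 -0.668 ]
```

```bash
python3 -m jog '[[-1,-0.0018,0.0005,0.024,0],[-1,0,0,0.024,0],[-1,0,0,0.024,0],[-1,0,0,0.024,0],[-1,0,0,0.012,0]]'|grep -E "tcp|wrist"; python3 -m jog '[[-1,0,0,0.012,0],[-1,0,0,0,0],[-1,0,0,0,0],[-1,0,0,0,0]]'
python3 - <<'E'
from h import *
S=env.read_camera("side");cv2.imwrite("pics/s5.png",cv2.resize(S["img"][130:270,220:400,::-1],None,fx=4,fy=4,interpolation=cv2.INTER_CUBIC))
E
```

```text
tcp_pos: [0.5054, -0.1494, 0.1355]
wrist_force: [-0.6, 0.2, 0.1]
clock: 14.57
tcp_pos: [0.5069, -0.15, 0.1262]
orientation: [0.001, -0.112, 0.994, -0.001]
wrist_force: [0.0, -1.0, 0.1]
finger_gap: 0.0856
grip_force: 0.0
```

View pics/s5.png

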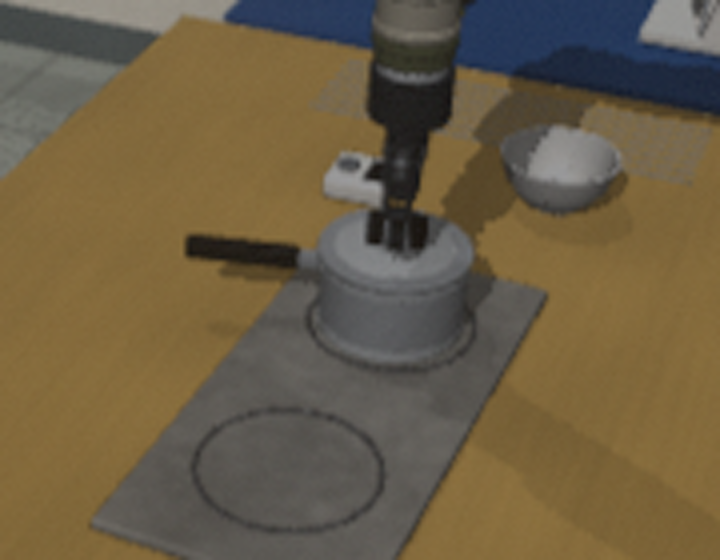

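```bash
python3 -m jog '[[-1,0.002,0,0.001,0],[1,0,0,0,0],[1,0,0,0,0],[1,0,0,0,0],[1,0,0,0,0]]' 60 |grep gap; python3 -m jog '[[1,0,0,0,0],[1,0,0,0,0],[1,0,0,0,0],[1,0,0,0,0],[1,0,0,0,0]]'; python3 -m jog '[[1,0,0,0,-2],[1,0,0,0,-3],[1,0,0,0,-4],[1,0,0,0,-4],[1,0,0,0,-4]]'
```

```text
finger_gap: 0.0389
clock: 15.45
tcp_pos: [0.504, -0.1503, 0.1235]
orientation: [-0.0, -0.112, 0.994, -0.0]
wrist_force: [-0.3, -2.4, 1.1]
finger_gap: 0.0129
grip_force: 62.0
clock: 15.87
tcp_pos: [0.5041, -0.1497, 0.1234]
orientation: [0.0, -0.26, 0.966, 0.0]
wrist_force: [-0.2, 0.1, -1.3]
finger_gap: 0.013
grip_force: 62.0
```

```bash
for i in 1 2; do python3 -m jog '[[1,0,0,0,-4.5],[1,0,0,0,-4.5],[1,0,0,0,-4.5],[1,0,0,0,-4.5],[1,0,0,0,-4.5]]'; done | grep -E "wrist|ori"; python3 -m jog '[[1,0,0,0,-4.5],[1,0,0,0,-4.5],[1,0,0,0,-3.3],[1,0,0,0,0],[1,0,0,0,0]]'
python3 - <<'E'
from h import *
S=env.read_camera("side");T=env.read_camera("top")
s=env.get_state(); p,q=s["tcp_pos"],s["orientation"]; print(p,2*np.arctan2(q[2],q[1])-np.pi,s["wrist_force"])
a=cv2.resize(S["img"][130:270,220:400,::-1],None,fx=4,fy=4,interpolation=cv2.INTER_CUBIC)
for z,r,col in((.012,.08,(0,0,255)),(.012,.07,(0,255,0)),(.098,.073,(255,0,0))):
  for u,v in proj(S,circ(.5053,-.1508,z,r,50)): cv2.circle(a,(int((u-220+.5)*4),int((v-130+.5)*4)),1,col,-1)
cv2.imwrite("pics/s6.png",a)
E
```

```text
orientation: [0.0, -0.443, 0.896, 0.0]
wrist_force: [0.7, -0.0, -0.4]
orientation: [0.0, -0.61, 0.793, 0.0]
wrist_force: [0.9, -0.4, 0.5]
clock: 17.12
tcp_pos: [0.5039, -0.1496, 0.1234]
orientation: [0.0, -0.689, 0.725, 0.0]
wrist_force: [0.8, 0.6, 0.8]
finger_gap: 0.013
grip_force: 62.1
[ 0.50392586 -0.14962539  0.12341898] 1.521106177225711 [-0.45550134  1.38612867  0.52583491]
```

View pics/s6.png

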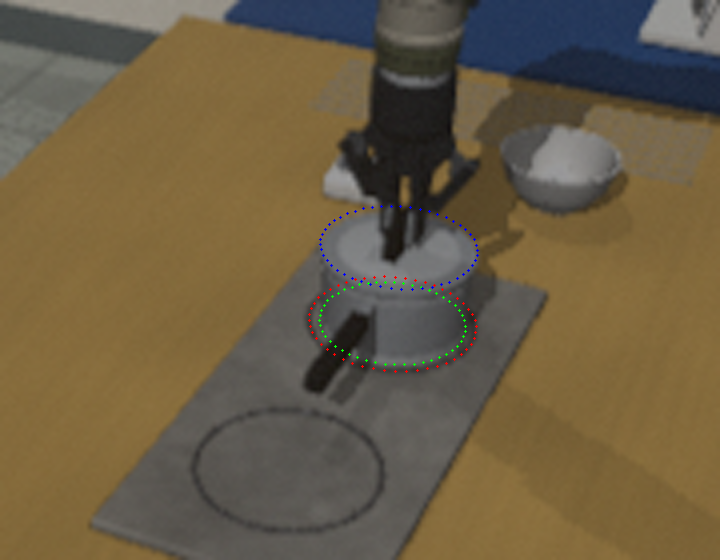

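```bash
for i in 1 2; do python3 -m jog '[[-1,0,0,0,0],[-1,0,0,0,0],[-1,0,0,0,0],[-1,0,0,0,0],[-1,0,0,0,0]]'; done |grep -E "wrist|gap"
for i in 1 2; do python3 -m jog '[[-1,0,0,-0.015,0],[-1,0,0,-0.015,0],[-1,0,0,-0.015,0],[-1,0,0,-0.015,0],[-1,0,0,-0.015,0]]'; done | grep -E "tcp|wrist"
for i in 1 2 3 4; do python3 -m jog '[[-1,-0.025,0,0,0],[-1,-0.025,0,0,0],[-1,-0.025,0,0,0],[-1,-0.025,0,0,0],[-1,-0.025,0,0,0]]'; done | grep -E "tcp|clock"
python3 - <<'E'
from h import *
np.set_printoptions(precision=4,suppress=True)
T=env.read_camera("top")
u,v=proj(T,[.512,-.006,.084])[0].astype(int); b=(u-24,v-15,u+24,v+15)
for th in(45,50,60): print(handle(T,b,.084,th)[:4])
a=cv2.resize(T["img"][140:290,240:420,::-1],None,fx=4,fy=4,interpolation=cv2.INTER_CUBIC)
for z,r,col in((.012,.08,(0,0,255)),(.098,.073,(255,0,0))):
  for u,v in proj(T,circ(.5053,-.1508,z,r,40)): cv2.circle(a,(int((u-240+.5)*4),int((v-140+.5)*4)),1,col,-1)
cv2.imwrite("pics/t7.png",a)
E
```

```text
wrist_force: [0.0, 0.6, -0.1]
finger_gap: 0.0725
wrist_force: [1.5, 0.5, 0.1]
finger_gap: 0.0854
tcp_pos: [0.5039, -0.1499, 0.1992]
wrist_force: [0.9, -0.6, -0.4]
tcp_pos: [0.5039, -0.1499, 0.2742]
wrist_force: [-0.8, 0.3, -0.2]
clock: 19.3
tcp_pos: [0.51, -0.0241, 0.2736]
clock: 19.72
tcp_pos: [0.516, 0.101, 0.2735]
clock: 20.13
tcp_pos: [0.5221, 0.2258, 0.2734]
clock: 20.55
tcp_pos: [0.5282, 0.3507, 0.2734]
(array([ 0.5093, -0.0014]), array([-0.0514, -0.9987]), np.float64(-0.054271433862385074), np.float64(0.05321916603294166))
(array([ 0.5091, -0.0021]), array([-0.0512, -0.9987]), np.float64(-0.054980169859812605), np.float64(0.05250866885354924))
(array([ 0.5088, -0.0022]), array([-0.0585, -0.9983]), np.float64(-0.055085841829085526), np.float64(0.05265831677773944))
```

View pics/t7.png

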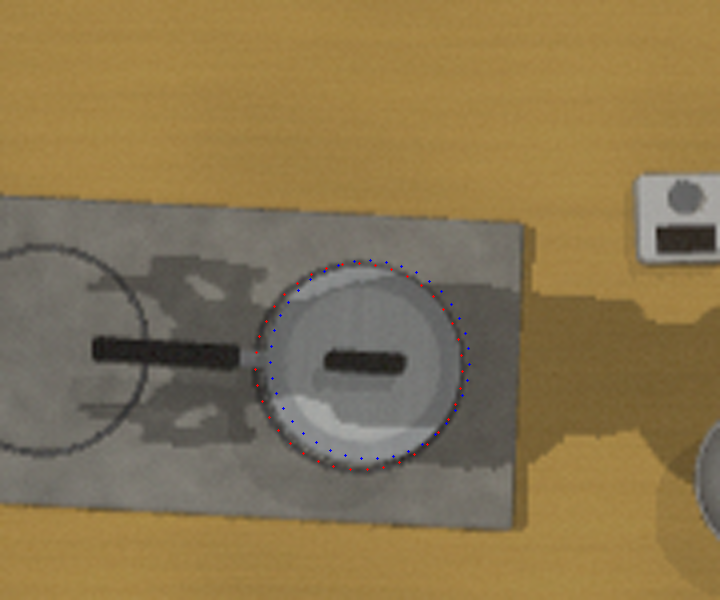

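```bash
python3 - <<'E'
from h import *
np.set_printoptions(precision=4,suppress=True)
T=env.read_camera("top");S=env.read_camera("side")
u,v=proj(T,[.5035,-.148,.132])[0].astype(int)
for th in(50,60): m=handle(T,(u-14,v-8,u+15,v+9),.130,th); print("knob",m)
# lid rim: bright-to-dark edge fit, and ring again (top & side)
print("ring",ring(T,.5053,-.1508),ring(S,.5053,-.1508))
for c,b in((S,None),):
  a=cv2.resize(c["img"][165:235,285:355,::-1],None,fx=8,fy=8,interpolation=cv2.INTER_CUBIC)
  for x,y,col in((.5053,-.1508,(0,0,255)),(.502,-.1467,(0,255,0))):
    for z,r in((.012,.07),(.098,.073)):
      for p in proj(c,circ(x,y,z,r,90)): cv2.circle(a,(int((p[0]-285+.5)*8),int((p[1]-165+.5)*8)),1,col,-1)
  cv2.imwrite("pics/s8.png",a)
E
```

```text
knob (array([ 0.5014, -0.1433]), array([-0.043 , -0.9991]), np.float64(-0.027327069844389065), np.float64(0.027601593544651207), array([ 3,  7, 20,  5, 84], dtype=int32))
knob (array([ 0.5013, -0.1437]), array([-0.0298, -0.9996]), np.float64(-0.02774955767815816), np.float64(0.027227560984795014), array([ 3,  7, 20,  5, 91], dtype=int32))
ring (array([ 0.5058, -0.1518]), np.float64(-23.396163928148802)) (array([ 0.5068, -0.1513]), np.float64(-8.356930952885461))
```

View pics/s8.png

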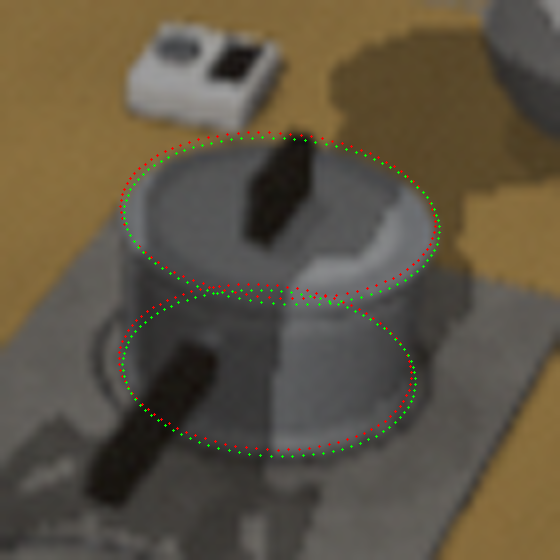

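Pan sits about 6 mm off ring centre towards −x/+y; worth mending while time remains: retake the knob and nudge.

```bash
for i in 1 2 3 4; do python3 -m jog '[[-1,0.025,0,0,0],[-1,0.025,0,0,0],[-1,0.025,0,0,0],[-1,0.025,0,0,0],[-1,0.025,0,0,0]]'; done >/dev/null
python3 -m jog '[[-1,0,0,0,0],[-1,0,0,0,0]]'|grep -E "tcp"
for i in 1 2; do python3 -m jog '[[-1,0,0,0.015,0],[-1,0,0,0.015,0],[-1,0,0,0.015,0],[-1,0,0,0.015,0],[-1,0,0,0.015,0]]'; done | grep -E "tcp|wrist"
python3 -m jog '[[-1,0,0,0,0],[-1,0,0,0,0]]'|grep -E "tcp|ori|clock|wrist"
```

```text
tcp_pos: [0.503, -0.1517, 0.2734]
tcp_pos: [0.5034, -0.149, 0.198]
wrist_force: [0.6, -0.1, -0.5]
tcp_pos: [0.5035, -0.149, 0.123]
wrist_force: [0.1, 0.1, -0.8]
clock: 23.53
tcp_pos: [0.503, -0.1489, 0.1231]
orientation: [-0.0, -0.69, 0.724, 0.001]
wrist_force: [0.4, -0.6, -1.0]
```

```bash
for i in 1 2; do python3 -m jog '[[1,0,0,0,0],[1,0,0,0,0],[1,0,0,0,0],[1,0,0,0,0],[1,0,0,0,0]]' 60; done | grep -E "tcp|grip"
python3 -m jog '[[1,0.0016,-0.0014,0,0],[1,0.0017,-0.0014,0,0],[1,0.0016,-0.0014,0,0],[1,0,0,0,0],[1,0,0,0,0]]'
for i in 1 2; do python3 -m jog '[[-1,0,0,0,0],[-1,0,0,0,0],[-1,0,0,0,0],[-1,0,0,0,0],[-1,0,0,0,0]]'; done |grep -E "wrist|gap"
for i in 1 2; do python3 -m jog '[[-1,0,0,-0.015,0],[-1,0,0,-0.015,0],[-1,0,0,-0.015,0],[-1,0,0,-0.015,0],[-1,0,0,-0.015,0]]'; done | grep -E "tcp|wrist"
for i in 1 2 3 4; do python3 -m jog '[[-1,-0.025,0,0,0],[-1,-0.025,0,0,0],[-1,-0.025,0,0,0],[-1,-0.025,0,0,0],[-1,-0.025,0,0,0]]'; done | grep -E "clock"
python3 - <<'E'
from h import *
np.set_printoptions(precision=4,suppress=True)
T=env.read_camera("top")
u,v=proj(T,[.512,-.010,.084])[0].astype(int); b=(u-24,v-15,u+24,v+15)
for th in(45,50): m,e=handle(T,b,.084,th)[:2]; print(m,e,"centre",m+.145*e*np.sign(-e[1]))
u,v=proj(T,[.5055,-.151,.132])[0].astype(int)
print("knob",handle(T,(u-14,v-8,u+15,v+9),.130,50)[:2])
E
```

```text
tcp_pos: [0.5043, -0.1502, 0.124]
grip_force: 0.0
tcp_pos: [0.5041, -0.1502, 0.1239]
grip_force: 59.8
clock: 24.78
tcp_pos: [0.5055, -0.1523, 0.1243]
orientation: [0.0, -0.69, 0.724, 0.003]
wrist_force: [-9.7, 8.8, 17.9]
finger_gap: 0.0132
grip_force: 61.7
wrist_force: [-0.1, 0.3, -0.1]
finger_gap: 0.0727
wrist_force: [-0.1, 0.2, 0.0]
finger_gap: 0.0853
tcp_pos: [0.5079, -0.1551, 0.1992]
wrist_force: [-0.1, 0.8, 0.0]
tcp_pos: [0.5079, -0.1551, 0.2743]
wrist_force: [0.1, 0.5, -0.3]
clock: 26.87
clock: 27.28
clock: 27.7
clock: 28.12
[ 0.51   -0.0025] [-0.0483 -0.9988] centre [ 0.503  -0.1474]
[ 0.5099 -0.0034] [-0.0508 -0.9987] centre [ 0.5025 -0.1482]
knob (array([ 0.5026, -0.1463]), array([-0.0308, -0.9995]))
```

Centre is now about 4 mm from the ring centre, with the handle within 0.5° of the target direction and the robot clear. More knob nudging could tip the pan, so I'm handing in.

```bash
python3 -m jog '[[-1,0,0,0,0],[-1,0,0,0,0]]'|grep -E "clock|wrist"; python3 -c "
from workcell import env
print(env.hand_in())"
```

```text
clock: 28.33
wrist_force: [0.2, -0.2, -0.5]
the job is handed in; nothing more can be done
None
```

The job is handed in at 28.3 s: by the last camera measurement the saucepan stands about 4 mm off the middle of the empty ring, handle along the slab within about 0.5° of pointing at its old ring; I retook the knob once for a small correction that moved it only about 2 mm and may have tipped it slightly (18 N peak at the wrist), and the arm never came near the jar, bowl or timer.

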